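# Knock the stuck tamper out of its cup

### The arm

A 6-joint arm with a two-finger parallel gripper is mounted at the origin on a cart in front of the work surface, level with it; the furniture and walls round the work are solid. World frame = base frame: x ahead of the robot, y to its left, z up, the work surface at z = 0. Lengths are in m, angles in rad, forces in N, time in s.
With the tool pointing down it reaches from about 0.25 to 0.725 m from the base axis. Payload 4 kg.
Tool frame: the origin (TCP) lies between the finger pads; the fingertips stand 25 mm ahead of it and the grasp point (between the pads) lies 6 mm ahead of it; z points along the fingers, y is the line along which they close (so a half turn about z gives the same grasp; the last joint's range is limited). The gripper opens to 85 mm and grips with 20 to 120 N. Pads are 22 mm wide; open, the fingers measure 114 mm over their backs; the gripper's body (76 mm by 85 mm) begins 54 mm behind the grasp point. The pads swing forward as they close: fully open they stand 13 mm farther back than shut.
Start: joints at [-1.328, 0.241, 0.005, 1.335, 0, 1.571], TCP at [0.12, -0.485, 0.256] pointing down, gripper open.
Joint ranges: [-2.72, 2.72], [-1.05, 1.87], [-1.09, 1.28], [-1.99, 2.15], [-1.42, 1.44], [-3.14, 3.14]. Speed limits (rad/s): [2.79, 2.79, 3.14, 3.14, 3.14, 3.14].

### API

Orientations are given as a unit quaternion [x, y, z, w].
In Python, from workcell import bot gives the robot as it stands. The module is installed in compiled form; this text tells all that it offers.
- The arm moves only by the shell command python3 -m pendant 'ROWS'. ROWS is JSON, one flat list of numbers, 7 for each row, row after row: the shift along the tool's x, y, z normalised to -1 to 1, where 1 is 0.5 m, then the turn, a rotation vector about the tool's x, y, z normalised to -1 to 1, where 1 is 180 degrees, then the opening, from 0 (shut) to 1 (fully open). In form: [tx, ty, tz, ax, ay, az, fingers, tx, ty, tz, ax, ay, az, fingers, ...]. A call has exactly 10 rows; each row is the pose to reach, as a shift and turn from the pose commanded when the call began, along the tool's axes at that moment, turning the shorter way round; what a row does not reach only later rows make up. A row lasts 1/12 s, in which the tool goes at most 41.7 mm and 7.16 degrees, less where a joint would pass 70% of its speed; a pose out of reach is approached as far as the arm can. A call with a number of a shift or a turn outside -1 to 1 is refused whole. A call with a gripper value outside its range is refused whole. The fingers move at their own pace and stop on an object; the grip force is fixed at half the most. Time passes only in rows, so rows that repeat a pose let the fingers close, or fill a call up. It gives the time, the measured TCP pose, the force, the opening and the grip force at its end, in the units of the state.
- bot.get_obs(): the state, without advancing time (a new reading comes with each control period).
- bot.camera(name): name is "side" or "top" or "wrist"; returns a dict with "pixels" (420x560x3 uint8, red, green, blue), "mtx" (3x3 intrinsics, pixels), "cam_to_world" (4x4, takes a point from camera to world coordinates); the wrist camera has in their place "hand_eye" (4x4, takes a point from camera to tool coordinates, whose origin is the TCP and whose axes are the flange's). Camera axes: x right, y up, looking along -z (the intrinsics and any distortion apply to the point x, -y, -z); pixel columns grow to the right and rows downward; lengths in m; the calibration is good to about 2 mm. A picture is of the moment at which its call begins: read the wrist's pose just before it. There is no depth.
- bot.job_done(): hands the job in; it is judged then, once.
The state is a dict: "clock": time; "joint_pos": joint angles; "joint_vel": joint speeds; "tau": joint torques, N m; "eef_pos": TCP position; "tool_rot": TCP orientation; "ft_force": force on the tool from outside, world axes, zero at the start; "ft_torque": the same for the moment, N m; "grip_width": finger opening in m; "grasp_force": force on a finger pad.
Only numpy, scipy, OpenCV 4.12 (cv2) and the standard library are available. Lean on these libraries where they do the work, as an engineer would, in place of code of your own. Each camera call takes 0.05 s, during which the arm holds its last target. There are 200 camera calls.

### The job

The coffee tamper is stuck in the steel cup that lies on the little wooden rest. Pick up the cup, turn it mouth-down low over the dark tray and tap its rim on the tray until the tamper drops out and lies in the tray (do not pick at it with the fingers); then lay the empty cup back along its rest. Leave the tray and the small tin beside it where they stand.

Things in the scene. Friction and masses are not known exactly. Their poses are not given: they have to be found in the camera images.
- cup: round steel cup, outer diameter 58 to 60 mm, 70 mm long, wall 4.5 mm, 0.16 kg, on its side on the rest, mouth roughly towards the robot. Origin on its axis, 28 mm from the closed base, 42 mm from the mouth: a good place to grip across the diameter. Own x axis runs from mouth to base, level at the start; x straight up means mouth straight down
- cup_mouth (a point): centre of the cup's mouth, on its axis in the plane of the rim
- tamper: coffee tamper, slick puck 49 mm across, 34 mm tall, 0.13 kg, in the cup, its steel foot 30 mm in from the rim. Origin at its centre, within 10 mm of the cup's origin while stuck. Three stiff ball catches bear its weight with the cup upside down; each abrupt knock of the rim at 0.1 to 0.15 m/s (best with the mouth steeply down) pushes them out a little: it falls out after one to eight knocks
- rest: fixed wooden rest for the cup: foot 64 x 46 x 12 mm with two rubber-topped rails, 50 mm long and about 40 mm apart, along its x axis, on which the cup lies; about 39 mm high, narrower than the cup. Origin at the centre of its underside, on the worktop
- rest_seat (a point): where the cup's origin lies when the cup is on the rest: 62 mm above the worktop, over the rest's centre; the cup's axis lies along the rest's x axis
- tray: dark baking tray, loose, 201 x 261 mm (x, y) and 30 mm high, rim walls about 12 mm thick, flat floor 162 x 222 mm whose top is 4 mm above the worktop, 0.47 kg. Origin at the centre of its underside
- tin: small closed food tin, 57 mm across and 72 mm tall, standing loose between tray and rest; origin at the centre of its underside
There are look-alikes about, which are no part of the job. What is shaped like the cup but orange or red is not meant.

How it is judged:
On the way, in this order (a step that is already met when the one before it is completed fails the run):
1. the cup is mouth-down (axis within 45 degrees of straight down) over the tray with the tamper still in it (height (world z) of cup_mouth below 0.3 m and angle between cup's own x axis and vertical below 0.8 rad and distance between tamper and cup below 0.02 m and x of cup in the frame of tray between -0.13 and 0.13 m and y of cup in the frame of tray between -0.16 and 0.16 m), for 0.2 s.
2. the mouth-down cup is tapped on the tray (all of step 1 and contact force between cup and tray above 2 N).
3. the tamper is out of the cup and in the tray (x of tamper in the frame of tray between -0.085 and 0.085 m and y of tamper in the frame of tray between -0.115 and 0.115 m and z of tamper in the frame of tray below 0.035 m and distance between tamper and cup above 0.05 m), for 0.2 s.
At the end, for the whole second after the job is handed in: the tamper lies at rest on the tray's floor, out of the cup; the cup lies still on its rest, within 20 mm of its seat and 0.2 rad of the rest's direction; the tray is within 50 mm of where it stood (all of step 3 and linear speed of tamper below 0.03 m/s and contact force between tamper and tray above 0.3 N and distance between cup and rest_seat below 0.02 m and angle between the x axis of cup and the x axis of rest, either way round below 0.2 rad and linear speed of cup below 0.02 m/s and contact force between cup and rest above 0.3 N and distance of tray from where it was at the start of the episode below 0.05 m); the robot touches nothing.
It fails at once if the fingers pick at the tamper (contact force between the fingers and tamper above 1 N).
It fails at once if the small tin is knocked over or pushed more than 30 mm (distance of tin from where it was at the start of the episode above 0.03 m or angle between tin's own z axis and vertical above 0.5 rad).
It also fails if it takes over 67 s, if anything falls off the work surface, if the arm or the gripper's body presses on something with over 40 N, if the wrist force passes 120 N, or if a joint passes its speed limit or range.

## Working session

There is one attempt and no reset: what is moved stays moved. The work goes in short steps, Python scripts to look and compute and a shell command to move; the robot and the scene stay as the last step left them, time stands still between calls to the robot, and variables do not carry over. Pictures are saved under pics/ and viewed, at most 10 in all, crops included, and the job is handed in when it is done.

```bash
mkdir -p pics; python3 - <<'E'
from workcell import bot
import cv2,numpy as np,pickle
o=bot.get_obs();print({k:np.round(v,3).tolist() for k,v in o.items()})
for n in("top","side"):
    c=bot.camera(n);pickle.dump(c,open(n+".pkl","wb"));cv2.imwrite(f"pics/{n}.png",c["pixels"][:,:,::-1]);print({k:np.round(v,3).tolist() for k,v in c.items() if k!="pixels"})
E
```

```text
{'clock': 0.0, 'joint_pos': [-1.328, 0.241, 0.004, 1.335, 0.0, 1.571], 'joint_vel': [-0.001, 0.0, -0.001, 0.003, -0.001, 0.001], 'tau': [-0.001, -37.232, 25.241, 0.017, -0.0, 0.0], 'eef_pos': [0.12, -0.485, 0.255], 'tool_rot': [0.993, 0.121, -0.0, -0.001], 'ft_force': [-0.09, -0.3, 0.229], 'ft_torque': [-0.02, 0.017, 0.013], 'grasp_force': 0.0, 'grip_width': 0.086}
{'mtx': [[502.739, 0.0, 282.775], [0.0, 502.739, 202.655], [0.0, 0.0, 1.0]], 'cam_to_world': [[-0.158, 0.967, -0.198, 0.339], [-0.987, -0.155, 0.031, 0.065], [-0.0, 0.201, 0.98, 1.101], [0.0, 0.0, 0.0, 1.0]]}
{'mtx': [[392.826, 0.0, 276.852], [0.0, 392.826, 206.907], [0.0, 0.0, 1.0]], 'cam_to_world': [[-0.995, 0.072, -0.075, 0.488], [-0.104, -0.608, 0.787, 0.796], [0.011, 0.79, 0.612, 0.661], [0.0, 0.0, 0.0, 1.0]]}
```

View pics/top.png

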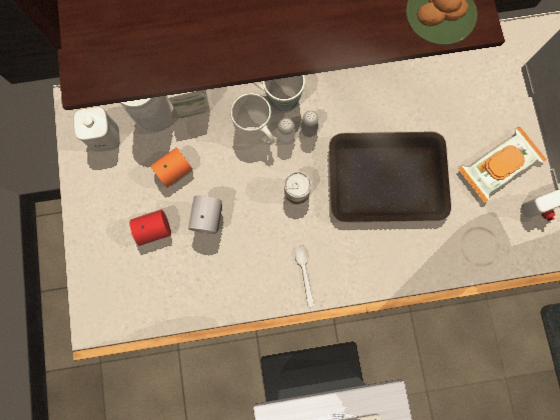

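View pics/side.png

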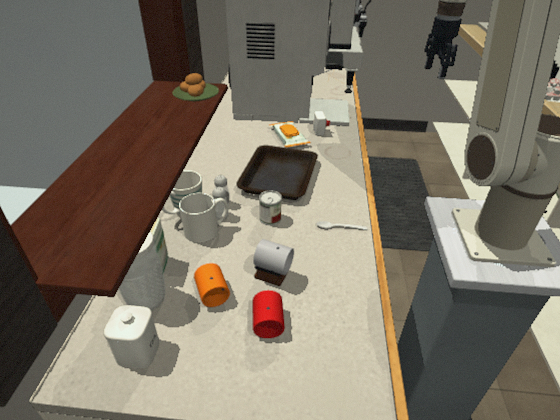

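Cylinder look-alikes in the top view are orange (172,167), red (150,228) and grey steel (205,214). The grey one lies on a wooden rest (side view 273,258), so it is the cup. The tin is at (297,187), the tray is centred near (389,177), and a shelf overhangs the back. I'll check the choice in one close crop.

```bash
python3 - <<'E'
import cv2,numpy as np
a=cv2.imread("pics/top.png")[180:250,170:240];b=cv2.imread("pics/side.png")[225:295,240:310]
f=lambda i:cv2.resize(i,(399,399),interpolation=cv2.INTER_CUBIC)
cv2.imwrite("pics/crop.png",np.hstack([f(a),f(b)]))
E
```

```text
(no output)
```

View pics/crop.png

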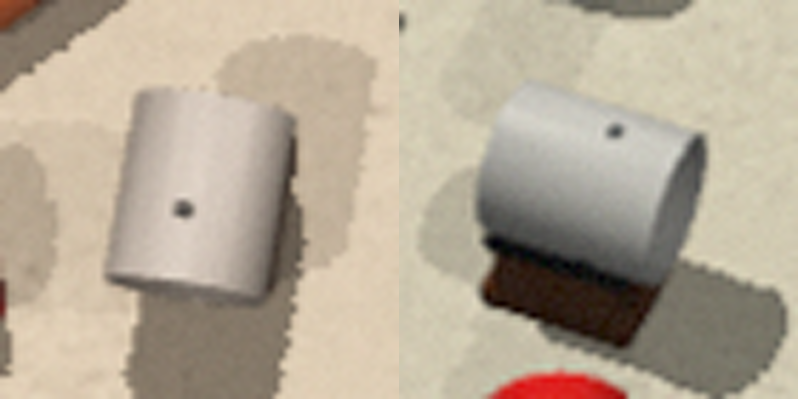

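```bash
cat > h.py <<'E'
import numpy as np,pickle,cv2
from scipy.spatial.transform import Rotation as R
def pt(n,u,v,z):
    c=pickle.load(open(n+".pkl","rb"));K=c["mtx"];T=np.array(c["cam_to_world"])
    d=T[:3,:3]@np.array([(u-K[0][2])/K[0][0],-(v-K[1][2])/K[1][1],-1]);o=T[:3,3]
    return o+d*(z-o[2])/d[2]
E
python3 - <<'E'
from h import *
np.set_printoptions(precision=4,suppress=True)
b=pt("top",207.9,198.2,.062);m=pt("top",202.7,230.4,.062);d=b-m
print(b,m,np.linalg.norm(d),np.degrees(np.arctan2(d[1],d[0])),m+.6*d)
print("side mouth",pt("side",288.4,261.5,.062))
for p in [(331,135),(446,132),(450,220),(332,219)]:print("tray",pt("top",*p,.03))
print("tin",pt("top",297.5,185,.072),pt("side",270,200,.072))
print("shelf front", pt("top",65,100,.3),pt("top",500,45,.3))
E
```

```text
[0.5837 0.1869 0.062 ] [0.5173 0.2064 0.062 ] 0.06923447810152085 -16.40083564894018 [0.5572 0.1947 0.062 ]
side mouth [0.5175 0.2104 0.062 ]
tray [ 0.691  -0.0997  0.03  ]
tray [ 0.6572 -0.3551  0.03  ]
tray [ 0.4608 -0.3192  0.03  ]
tray [ 0.5033 -0.0681  0.03  ]
tin [ 0.5797 -0.0041  0.072 ] [0.58   0.0127 0.072 ]
shelf front [0.7352 0.3766 0.3   ] [ 0.7173 -0.377   0.3   ]
```

```bash
cat >> h.py <<'E'
np.set_printoptions(precision=4,suppress=True)
def frame(yaw,tilt):
    "tool x forward at yaw when down; tilt lifts tool z from down towards forward (deg)"
    return R.from_euler('z',yaw,degrees=True)*R.from_euler('y',-tilt,degrees=True)*R.from_euler('x',180,degrees=True)
def row(p,rot):
    from workcell import bot
    o=bot.get_obs();r=R.from_quat(o["tool_rot"])
    print("row",r.inv().apply(np.array(p)-o["eef_pos"])/.5,(r.inv()*rot).as_rotvec()/np.pi)
def st():
    from workcell import bot
    o=bot.get_obs();print(o["clock"],o["eef_pos"],o["tool_rot"],"j",o["joint_pos"],"f",o["ft_force"],o["grip_width"],o["grasp_force"])
E
python3 -c "
from h import *
row([.557,.195,.2],frame(-16.4,0));row([.557,.195,.2],frame(-16.4,0)*R.from_euler('z',180,degrees=True))"
```

```text
row [ 1.1751 -1.1095  0.113 ] [-0.0006  0.0002  0.1684]
row [ 1.1751 -1.1095  0.113 ] [-0.0002 -0.0008 -0.8316]
```

Half the way first, to learn the wrist's sense.

```bash
python3 -m pendant '[0.59,-0.55,0,0,0,0.08,1, 0.59,-0.55,0,0,0,0.08,1, 0.59,-0.55,0,0,0,0.08,1, 0.59,-0.55,0,0,0,0.08,1, 0.59,-0.55,0,0,0,0.08,1, 0.59,-0.55,0,0,0,0.08,1, 0.59,-0.55,0,0,0,0.08,1, 0.59,-0.55,0,0,0,0.08,1, 0.59,-0.55,0,0,0,0.08,1, 0.59,-0.55,0,0,0,0.08,1]'; python3 -c "
from h import *
st()
row([.557,.195,.2],frame(-16.4,0));row([.557,.195,.2],frame(-16.4,0)*R.from_euler('z',180,degrees=True))"
```

```text
clock: 0.93
eef_pos: [0.3411, -0.1449, 0.2562]
tool_rot: [1.0, -0.004, 0.0, -0.0]
ft_force: [0.4, -1.1, -0.6]
grip_width: 0.0851
grasp_force: 0.0
0.9333 [ 0.3411 -0.1449  0.2562] [ 1.     -0.0035  0.0001 -0.0002] j [-0.4022 -0.0172 -0.2901  1.2978  0.0005  2.7465] f [ 0.442  -1.0599 -0.5586] 0.0850747509811392 0.0
row [ 0.427  -0.6828  0.1129] [-0.0002 -0.      0.0889]
row [ 0.427  -0.6828  0.1129] [ 0.0001 -0.0002 -0.9111]
```

```bash
python3 -m pendant '[0.43,-0.68,0.11,0,0,-0.91,1, 0.43,-0.68,0.11,0,0,-0.91,1, 0.43,-0.68,0.11,0,0,-0.91,1, 0.43,-0.68,0.11,0,0,-0.91,1, 0.43,-0.68,0.11,0,0,-0.91,1, 0.43,-0.68,0.11,0,0,-0.91,1, 0.43,-0.68,0.11,0,0,-0.91,1, 0.43,-0.68,0.11,0,0,-0.91,1, 0.43,-0.68,0.11,0,0,-0.91,1, 0.43,-0.68,0.11,0,0,-0.91,1]'; python3 -c "
from h import *
st()
row([.557,.195,.2],frame(163.6,0))"
```

```text
clock: 1.77
eef_pos: [0.5591, 0.1937, 0.1999]
tool_rot: [0.811, 0.585, -0.0, -0.0]
ft_force: [1.3, 0.2, 0.6]
grip_width: 0.0852
grasp_force: 0.0
1.7667 [0.5591 0.1937 0.1999] [ 0.8111  0.5849 -0.0003 -0.0003] j [0.3332 0.4507 0.1587 1.2797 0.0005 2.2252] f [1.2503 0.1764 0.5922] 0.08517804743196117 0.0
row [ 0.0012 -0.0048 -0.0003] [-0.0003 -0.0002 -0.5111]
```

```bash
python3 -m pendant '[0,0,0,0,0,-0.51,1, 0,0,0,0,0,-0.51,1, 0,0,0,0,0,-0.51,1, 0,0,0,0,0,-0.51,1, 0,0,0,0,0,-0.51,1, 0,0,0,0,0,-0.51,1, 0,0,0,0,0,-0.51,1, 0,0,0,0,0,-0.51,1, 0,0,0,0,0,-0.51,1, 0,0,0,0,0,-0.51,1]';  python3 -m pendant '[0,0,0,0,0,-0.113,1, 0,0,0,0,0,-0.113,1, 0,0,0,0,0,-0.113,1, 0,0,0,0,0,-0.113,1, 0,0,0,0,0,-0.113,1, 0,0,0,0,0,-0.113,1, 0,0,0,0,0,-0.113,1, 0,0,0,0,0,-0.113,1, 0,0,0,0,0,-0.113,1, 0,0,0,0,0,-0.113,1]';python3 - <<'E'
from h import *
st();row([.557,.195,.2],frame(163.6,0))
from workcell import bot
o=bot.get_obs();c=bot.camera("wrist");print(c["mtx"],c["hand_eye"])
T=np.eye(4);T[:3,:3]=R.from_quat(o["tool_rot"]).as_matrix();T[:3,3]=o["eef_pos"]
c["cam_to_world"]=T@c["hand_eye"];pickle.dump(c,open("wrist.pkl","wb"));cv2.imwrite("pics/w1.png",c["pixels"][:,:,::-1])
E
```

```text
clock: 2.6
eef_pos: [0.558, 0.1906, 0.2006]
tool_rot: [0.316, 0.949, -0.0, -0.001]
ft_force: [-1.0, -0.6, -0.9]
grip_width: 0.0852
grasp_force: 0.0
clock: 3.43
eef_pos: [0.5584, 0.1907, 0.2013]
tool_rot: [0.147, 0.989, 0.0, 0.0]
ft_force: [-0.7, -1.4, -0.5]
grip_width: 0.0855
grasp_force: 0.0
3.4333 [0.5584 0.1907 0.2013] [0.1472 0.9891 0.     0.    ] j [0.3291 0.4459 0.1551 1.28   0.     0.6246] f [-0.7385 -1.415  -0.4618] 0.08549115590257364 0.0
row [0.0051 0.0075 0.0027] [ 0.     0.    -0.003]
[[313.0732   0.     278.9737]
 [  0.     313.0732 214.5334]
 [  0.       0.       1.    ]] [[-0.0007  0.9653  0.2611  0.0655]
 [ 1.      0.001  -0.0009  0.    ]
 [-0.0011  0.2611 -0.9653 -0.1187]
 [ 0.      0.      0.      1.    ]]
```

View pics/w1.png

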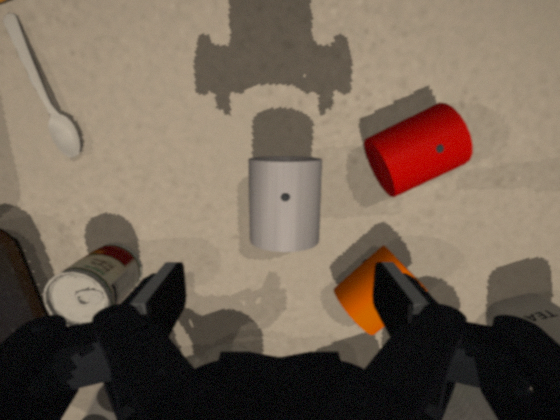

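The wrist view shows the grey cup upright in the image at (285,203), with its mouth at the top, (285,157), and base at (285,247). The axis lines up with the tool. Red (418,150) and orange (380,290) are clear of the finger tracks.

```bash
python3 - <<'E'
from h import *
m=pt("wrist",285.5,158,.062);b=pt("wrist",284.7,246.5,.062);d=b-m
print(m,b,np.linalg.norm(d),np.degrees(np.arctan2(d[1],d[0])),m+.6*d)
c=m+.6*d;row([c[0],c[1],.068],frame(163.6,0))
E
```

```text
[0.5185 0.2087 0.062 ] [0.5918 0.186  0.062 ] 0.07676994201765869 -17.185626628386146 [0.5625 0.1951 0.062 ]
row [-0.0053  0.0109  0.2667] [ 0.      0.     -0.0029]
```

```bash
python3 -m pendant '[0.004,0.01,0.05,0,0,0,1, 0.004,0.01,0.1,0,0,0,1, 0.004,0.01,0.14,0,0,0,1, 0.004,0.01,0.18,0,0,0,1, 0.004,0.01,0.21,0,0,0,1, 0.004,0.01,0.23,0,0,0,1, 0.004,0.01,0.25,0,0,0,1, 0.004,0.01,0.26,0,0,0,1, 0.004,0.01,0.266,0,0,0,1, 0.004,0.01,0.266,0,0,0,1]';python3 -m pendant '[0,0,0,0,0,0,0.6, 0,0,0,0,0,0,0.5, 0,0,0,0,0,0,0.4, 0,0,0,0,0,0,0.3, 0,0,0,0,0,0,0.3, 0,0,0,0,0,0,0, 0,0,0,0,0,0,0, 0,0,0,0,0,0,0, 0,0,0,0,0,0,0, 0,0,0,0,0,0,0]';python3 -c "
from h import *
st()"
```

```text
clock: 4.32
eef_pos: [0.5579, 0.196, 0.0682]
tool_rot: [0.147, 0.989, -0.0, -0.0]
ft_force: [-0.1, -0.1, -1.0]
grip_width: 0.0854
grasp_force: 0.0
clock: 5.15
eef_pos: [0.5585, 0.1954, 0.0701]
tool_rot: [0.147, 0.989, -0.0, 0.001]
ft_force: [-1.9, -2.5, 4.8]
grip_width: 0.0591
grasp_force: 63.4
5.15 [0.5585 0.1954 0.0701] [ 0.1473  0.9891 -0.0003  0.0011] j [ 0.3373  0.5562 -0.0294  0.9835 -0.0015  0.633 ] f [-1.9068 -2.5279  4.7578] 0.05914020514380309 63.39953653514385
```

```bash
python3 -m pendant '[0,0,-0.03,0,0,0,0, 0,0,-0.08,0,0,0,0, 0,0,-0.14,0,0,0,0, 0,0,-0.2,0,0,0,0, 0,0,-0.26,0,0,0,0, 0,0,-0.32,0,0,0,0, 0,0,-0.35,0,0,0,0, 0,0,-0.36,0,0,0,0, 0,0,-0.36,0,0,0,0, 0,0,-0.36,0,0,0,0]';python3 -c "
from h import *
st()
h=R.from_euler('z',180,degrees=True)
row([.565,-.2,.25],frame(-20,0)*h)
row([.565,-.2,.25],frame(-20,65)*h)"
```

```text
clock: 5.98
eef_pos: [0.5573, 0.1958, 0.2471]
tool_rot: [0.147, 0.989, -0.0, -0.001]
ft_force: [0.1, -0.6, -4.0]
grip_width: 0.0593
grasp_force: 65.5
5.9833 [0.5573 0.1958 0.2471] [ 0.147   0.9891 -0.0005 -0.0009] j [0.3379 0.4284 0.2478 1.3921 0.     0.633 ] f [ 0.0921 -0.6094 -3.9805] 0.0592677415578555 65.51425069570541
row [-0.2451 -0.753  -0.0054] [-0.0004 -0.0005  0.0172]
row [-0.2451 -0.753  -0.0054] [ 0.0094 -0.3615  0.0155]
```

```bash
python3 -m pendant '[-0.03,-0.08,0,0,-0.03,0,0, -0.06,-0.16,0,0.001,-0.07,0.002,0, -0.08,-0.24,0,0.002,-0.1,0.004,0, -0.11,-0.32,0,0.003,-0.14,0.006,0, -0.13,-0.4,0,0.005,-0.18,0.008,0, -0.16,-0.48,0,0.006,-0.22,0.01,0, -0.18,-0.56,0,0.007,-0.26,0.012,0, -0.21,-0.64,0,0.008,-0.3,0.013,0, -0.23,-0.7,0,0.009,-0.33,0.015,0, -0.245,-0.75,0,0.009,-0.36,0.015,0]';python3 - <<'E'
from h import *
st()
h=R.from_euler('z',180,degrees=True)
row([.565,-.2,.25],frame(-20,65)*h)
from workcell import bot
c=bot.camera("side");cv2.imwrite("pics/s2.png",c["pixels"][:,:,::-1])
E
```

```text
clock: 6.82
eef_pos: [0.565, -0.1668, 0.2435]
tool_rot: [0.15, 0.859, -0.083, 0.482]
ft_force: [1.8, -0.1, -4.9]
grip_width: 0.0591
grasp_force: 66.1
6.8167 [ 0.565  -0.1668  0.2435] [ 0.1501  0.8594 -0.0825  0.4818] j [-0.2498  0.0102 -0.8522 -0.3113 -0.0791  0.0518] f [ 1.7822 -0.0785 -4.8744] 0.05914298260695291 66.09238229691982
row [-0.0229 -0.0624  0.0121] [ 0.0018 -0.0359 -0.    ]
```

View pics/s2.png

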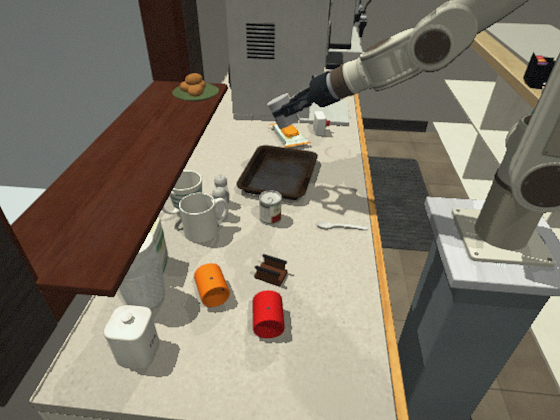

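The cup is held mouth-down over the tray at (280,105), and the empty rest is at (272,268). Next I lower it to just above the tray floor.

```bash
python3 -c "
from h import *
h=R.from_euler('z',180,degrees=True)
row([.572,-.208,.085],frame(-20,65)*h)"
```

```text
row [ 0.2436 -0.0635  0.1989] [-0.0008 -0.0355 -0.0006]
```

```bash
python3 -m pendant '[0.02,-0.02,0.02,0,-0.035,0,0, 0.05,-0.04,0.04,0,-0.035,0,0, 0.09,-0.06,0.07,0,-0.035,0,0, 0.13,-0.064,0.1,0,-0.035,0,0, 0.17,-0.064,0.13,0,-0.035,0,0, 0.2,-0.064,0.16,0,-0.035,0,0, 0.225,-0.064,0.18,0,-0.035,0,0, 0.24,-0.064,0.195,0,-0.035,0,0, 0.244,-0.064,0.199,0,-0.035,0,0, 0.244,-0.064,0.199,0,-0.035,0,0]';python3 - <<'E'
from h import *
st()
h=R.from_euler('z',180,degrees=True)
row([.572,-.208,.085],frame(-20,65)*h)
row([.572,-.208,.055],frame(-20,65)*h)
E
```

```text
clock: 7.7
eef_pos: [0.5763, -0.2024, 0.0869]
tool_rot: [0.146, 0.833, -0.09, 0.526]
ft_force: [0.4, -0.7, -3.0]
grip_width: 0.0587
grasp_force: 66.7
7.7 [ 0.5763 -0.2024  0.0869] [ 0.1457  0.833  -0.0898  0.5262] j [-0.3347  0.6235 -1.0195 -1.1983 -0.0068  0.0075] f [ 0.3629 -0.7066 -2.981 ] 0.05873719838758461 66.67248241603374
row [ 0.0052 -0.0134 -0.0023] [ 0.002  -0.0027 -0.0004]
row [ 0.0594 -0.0137  0.0235] [ 0.002  -0.0027 -0.0004]
```

```bash
python3 -m pendant '[0.018,0,0.0085,0,0,0,0, 0.036,0,0.017,0,0,0,0, 0.054,0,0.0255,0,0,0,0, 0.068,0,0.031,0,0,0,0, 0.036,0,0.017,0,0,0,0, 0.02,0,0.009,0,0,0,0, 0.02,0,0.009,0,0,0,0, 0.038,0,0.018,0,0,0,0, 0.056,0,0.0265,0,0,0,0, 0.07,0,0.033,0,0,0,0]';python3 -c "
from h import *
st()"
```

```text
clock: 8.53
eef_pos: [0.5803, -0.2037, 0.057]
tool_rot: [0.145, 0.828, -0.091, 0.535]
ft_force: [-15.3, 5.6, 35.1]
grip_width: 0.0588
grasp_force: 69.9
8.5333 [ 0.5803 -0.2037  0.057 ] [ 0.1448  0.8276 -0.0912  0.5346] j [-0.3343  0.7596 -1.014  -1.3493 -0.0072  0.0076] f [-15.2624   5.5823  35.1485] 0.0587969143954037 69.92398180067539
```

```bash
python3 -m pendant '[-0.047,0,-0.022,0,0,0,0, -0.047,0,-0.022,0,0,0,0, -0.029,0,-0.0136,0,0,0,0, -0.011,0,-0.005,0,0,0,0, -0.002,0,-0.001,0,0,0,0, -0.047,0,-0.022,0,0,0,0, -0.047,0,-0.022,0,0,0,0, -0.047,0,-0.022,0,0,0,0, -0.047,0,-0.022,0,0,0,0, -0.047,0,-0.022,0,0,0,0]';python3 - <<'E'
from h import *
st()
from workcell import bot
c=bot.camera("side");a=c["pixels"][80:220,200:380,::-1];cv2.imwrite("pics/s3.png",cv2.resize(a,None,fx=4,fy=4,interpolation=cv2.INTER_CUBIC))
st()
E
```

```text
clock: 9.37
eef_pos: [0.5782, -0.203, 0.0785]
tool_rot: [0.145, 0.831, -0.09, 0.53]
ft_force: [0.2, 0.2, -2.1]
grip_width: 0.059
grasp_force: 68.6
9.3667 [ 0.5782 -0.203   0.0785] [ 0.1453  0.8307 -0.0904  0.5298] j [-0.3346  0.6658 -1.0185 -1.2484 -0.0069  0.0075] f [ 0.1817  0.2313 -2.1385] 0.058979099909847545 68.58463123440742
9.4167 [ 0.5781 -0.203   0.0783] [ 0.1454  0.8308 -0.0904  0.5296] j [-0.3346  0.6661 -1.0185 -1.2482 -0.0069  0.0075] f [ 0.5465  0.1268 -2.2445] 0.05925229482312982 68.58427941799164
```

View pics/s3.png

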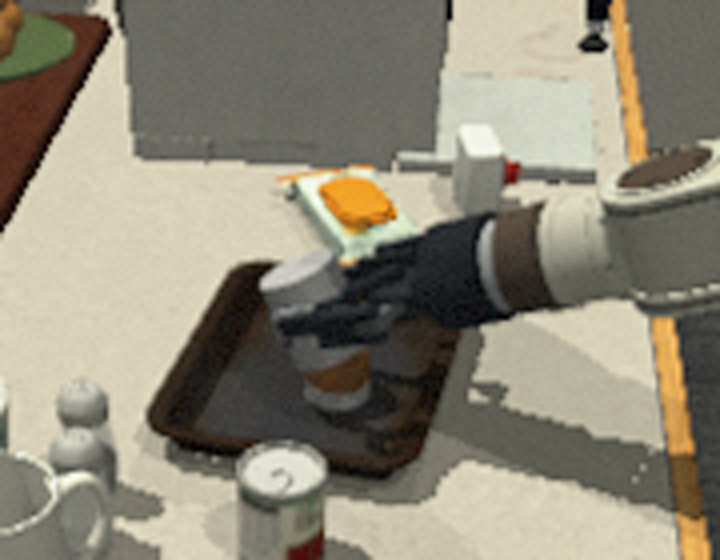

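The crop shows the tamper out: its steel foot is on the tray floor at (338,400) with its brown body above, under the cup mouth. I'll withdraw the cup along its own axis.

```bash
python3 -m pendant '[-0.01,0,0,0,0,0,0, -0.03,0,0,0,0,0,0, -0.05,0,0,0,0,0,0, -0.07,0,0,0,0,0,0, -0.1,0,0,0,0,0,0, -0.13,0,0,0,0,0,0, -0.17,0,0,0,0,0,0, -0.22,0,0,0,0,0,0, -0.27,0,0,0,0,0,0, -0.3,0,0,0,0,0,0]';python3 - <<'E'
from h import *
st()
from workcell import bot
c=bot.camera("side");a=c["pixels"][60:220,200:400,::-1];cv2.imwrite("pics/s4.png",cv2.resize(a,None,fx=3,fy=3,interpolation=cv2.INTER_CUBIC))
st()
h=R.from_euler('z',180,degrees=True)
row([.558,.196,.24],frame(-16.4,0)*h)
E
```

```text
clock: 10.25
eef_pos: [0.6391, -0.2254, 0.2177]
tool_rot: [0.145, 0.83, -0.091, 0.531]
ft_force: [0.5, -0.4, -2.0]
grip_width: 0.0589
grasp_force: 68.6
10.25 [ 0.6391 -0.2254  0.2177] [ 0.1452  0.8297 -0.0906  0.5313] j [-0.3373  0.278  -0.7852 -0.6307 -0.0045  0.0063] f [ 0.4907 -0.419  -1.9943] 0.05892562991761198 68.56840588152409
10.3 [ 0.6411 -0.2261  0.2217] [ 0.1449  0.8279 -0.0911  0.5341] j [-0.3373  0.2757 -0.7811 -0.6313 -0.0044  0.0063] f [2.242  0.2458 1.383 ] 0.05888589348904813 68.57026934623718
row [ 0.1513  0.7389 -0.4157] [-0.0094  0.3645 -0.017 ]
```

View pics/s4.png

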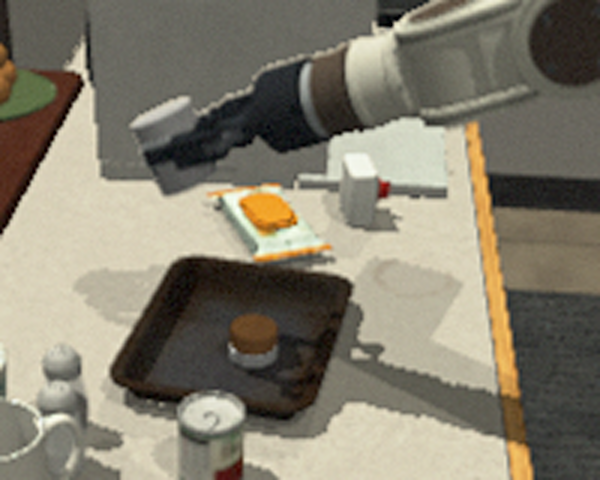

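The tamper stands on the tray floor at (253,340) and the cup is empty. Now I carry the cup back.

```bash
python3 -m pendant '[0.015,0.07,-0.04,0,0.03,0,0, 0.03,0.14,-0.08,-0.001,0.07,-0.003,0, 0.045,0.21,-0.12,-0.002,0.1,-0.005,0, 0.06,0.28,-0.16,-0.003,0.14,-0.007,0, 0.075,0.36,-0.2,-0.005,0.18,-0.009,0, 0.09,0.43,-0.24,-0.006,0.22,-0.011,0, 0.105,0.5,-0.28,-0.007,0.26,-0.013,0, 0.12,0.58,-0.33,-0.008,0.3,-0.015,0, 0.137,0.66,-0.37,-0.009,0.335,-0.016,0, 0.151,0.739,-0.416,-0.009,0.364,-0.017,0]';python3 - <<'E'
from h import *
st()
h=R.from_euler('z',180,degrees=True)
row([.558,.196,.24],frame(-16.4,0)*h)
E
```

```text
clock: 11.13
eef_pos: [0.5711, 0.1138, 0.23]
tool_rot: [0.145, 0.988, -0.01, 0.059]
ft_force: [2.4, -0.7, -2.3]
grip_width: 0.0588
grasp_force: 68.5
11.1333 [0.5711 0.1138 0.23  ] [ 0.1453  0.9876 -0.0097  0.0588] j [ 0.2257  0.3395  0.0649  1.1935 -0.0607  0.5148] f [ 2.3755 -0.7255 -2.2915] 0.058814044377228904 68.46578679978848
row [ 0.0696  0.1498 -0.0287] [-0.0008  0.0379 -0.0019]
```

```bash
python3 -m pendant '[0.04,0.07,-0.01,0,0.02,0,0, 0.07,0.15,-0.029,0,0.038,-0.002,0, 0.07,0.15,-0.029,0,0.038,-0.002,0, 0.07,0.15,-0.029,0,0.038,-0.002,0, 0.07,0.15,-0.029,0,0.038,-0.002,0, 0.07,0.15,-0.029,0,0.038,-0.002,0, 0.07,0.15,-0.029,0,0.038,-0.002,0, 0.07,0.15,-0.029,0,0.038,-0.002,0, 0.07,0.15,-0.029,0,0.038,-0.002,0, 0.07,0.15,-0.029,0,0.038,-0.002,0]';python3 - <<'E'
from h import *
st()
h=R.from_euler('z',180,degrees=True)
row([.558,.196,.24],frame(-16.4,0)*h)
from workcell import bot
c=bot.camera("side");a=c["pixels"][120:290,180:410,::-1];b=bot.camera("wrist")["pixels"][:,:,::-1]
cv2.imwrite("pics/s5.png",np.vstack([cv2.resize(a,(400,296),interpolation=cv2.INTER_CUBIC),cv2.resize(b,(400,300))]))
E
```

```text
clock: 11.97
eef_pos: [0.5588, 0.1937, 0.2393]
tool_rot: [0.143, 0.99, -0.002, 0.002]
ft_force: [1.1, 0.6, -1.6]
grip_width: 0.0588
grasp_force: 68.5
11.9667 [0.5588 0.1937 0.2393] [ 0.143   0.9897 -0.0016  0.002 ] j [ 0.3358  0.4295  0.2293  1.3685 -0.0047  0.6228] f [ 1.1254  0.6366 -1.5632] 0.058777850140724154 68.47771055996418
row [ 0.0028  0.0041 -0.0014] [-0.0008  0.0014 -0.0002]
```

View pics/s5.png

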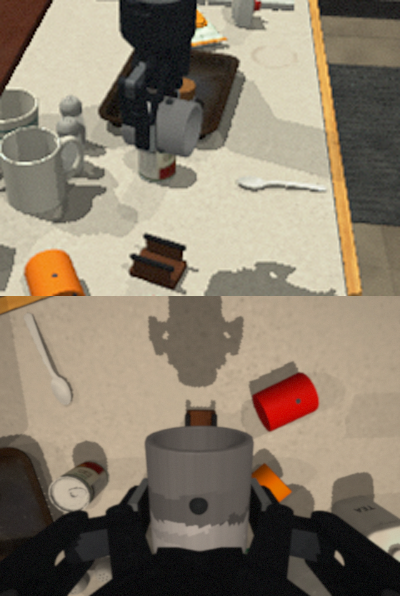

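Both views show the cup level in the grip and unslipped (mouth about 40 mm from the TCP). The rest is clear below at (158,262) in the side crop, and tray and tin are in place. Now I lower it.

```bash
python3 -m pendant '[0.003,0.004,0.05,0,0.001,0,0, 0.003,0.004,0.11,0,0.001,0,0, 0.003,0.004,0.17,0,0.001,0,0, 0.003,0.004,0.22,0,0.001,0,0, 0.003,0.004,0.26,0,0.001,0,0, 0.003,0.004,0.29,0,0.001,0,0, 0.003,0.004,0.31,0,0.001,0,0, 0.003,0.004,0.325,0,0.001,0,0, 0.003,0.004,0.332,0,0.001,0,0, 0.003,0.004,0.338,0,0.001,0,0]';python3 -c "
from h import *
st()
h=R.from_euler('z',180,degrees=True)
row([.558,.196,.07],frame(-16.4,0)*h)"
```

```text
clock: 12.9
eef_pos: [0.5583, 0.1962, 0.0706]
tool_rot: [0.142, 0.99, -0.001, 0.0]
ft_force: [-6.3, -1.3, 10.3]
grip_width: 0.0593
grasp_force: 69.7
12.9 [0.5583 0.1962 0.0706] [ 0.1424  0.9898 -0.0013  0.0001] j [ 0.3391  0.5576 -0.0254  0.9888 -0.0024  0.6249] f [-6.3077 -1.3336 10.32  ] 0.059294668679999454 69.69101518392563
row [ 0.0005 -0.0006  0.0012] [-0.0008  0.0002  0.0002]
```

Resting with 10 N contact. I open the fingers, let it settle, then retreat straight up.

```bash
python3 -m pendant '[0,0,0,0,0,0,0.75, 0,0,0,0,0,0,0.8, 0,0,0,0,0,0,0.9, 0,0,0,0,0,0,1, 0,0,0,0,0,0,1, 0,0,0,0,0,0,1, 0,0,0,0,0,0,1, 0,0,0,0,0,0,1, 0,0,0,0,0,0,1, 0,0,0,0,0,0,1]';python3 -m pendant '[0,0,-0.01,0,0,0,1, 0,0,-0.03,0,0,0,1, 0,0,-0.06,0,0,0,1, 0,0,-0.1,0,0,0,1, 0,0,-0.15,0,0,0,1, 0,0,-0.2,0,0,0,1, 0,0,-0.25,0,0,0,1, 0,0,-0.3,0,0,0,1, 0,0,-0.33,0,0,0,1, 0,0,-0.33,0,0,0,1]';python3 - <<'E'
from h import *
from workcell import bot
st();o=bot.get_obs()
c=bot.camera("wrist");T=np.eye(4);T[:3,:3]=R.from_quat(o["tool_rot"]).as_matrix();T[:3,3]=o["eef_pos"]
c["cam_to_world"]=T@c["hand_eye"];pickle.dump(c,open("wrist.pkl","wb"))
s=bot.camera("side")["pixels"][120:300,180:380,::-1]
cv2.imwrite("pics/s6.png",np.hstack([cv2.resize(c["pixels"][100:300,200:400,::-1],(400,400)),cv2.resize(s,(400,400))]))
E
```

```text
clock: 13.73
eef_pos: [0.5583, 0.1961, 0.0699]
tool_rot: [0.142, 0.99, -0.001, 0.0]
ft_force: [1.3, 0.1, -0.5]
grip_width: 0.0856
grasp_force: 0.0
clock: 14.57
eef_pos: [0.5605, 0.1974, 0.2408]
tool_rot: [0.142, 0.99, 0.001, 0.004]
ft_force: [-0.1, -0.3, 0.2]
grip_width: 0.0854
grasp_force: 0.0
14.5667 [0.5605 0.1974 0.2408] [0.1424 0.9898 0.0008 0.0045] j [ 0.3399  0.4297  0.2335  1.366  -0.0028  0.6257] f [-0.125  -0.2533  0.1725] 0.0853761914023232 0.0
```

View pics/s6.png

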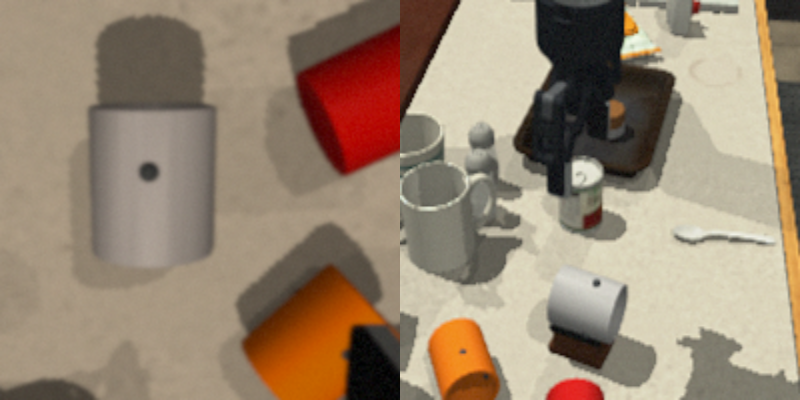

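The cup lies straight on its rest (side crop 588,305), the tamper is in the tray (612,118), and tin and tray are unmoved. Handing in.

```bash
python3 -c "
from h import *
m=pt('wrist',276,153,.062);b=pt('wrist',276,226,.062);d=b-m;print(m,np.degrees(np.arctan2(d[1],d[0])),m+.042*d/np.linalg.norm(d))
from workcell import bot
print(bot.job_done())"
```

```text
[0.5186 0.2077 0.062 ] -16.56292856268635 [0.5588 0.1957 0.062 ]
the job is handed in; nothing more can be done
None
```

The job is handed in, with no verdict returned: the tamper dropped out after the taps and stands in the tray, the empty cup is back on its rest within about 1 mm and 1° of where it started, and tray and tin look unmoved in the last picture.

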